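Load a chromatography plate into the spotting guide

TASK

Get the glass chromatography plate ready for spotting: slide it, coated side up, into the slot between the rails of the spotting guide until its leading edge just rests against the end stop, without shifting the stop from where a colleague has set it. Then fold the notched bridge down onto the plate. Leave the bottles and the dish around it standing where they are.

Things in the scene. Friction and masses are not known exactly. Their poses are not given: they have to be found in the camera images.
- plate: (all sizes in mm) loose glass plate 100 long (own x) x 50 wide (own y) x 6 thick, about 75 g, pale greenish bare margins, a thin white coated layer on its upper face (own +z); lies coated side up on a fixed cork block 84 x 32 x 10 high, lengthwise, its long edges overhanging. Origin: centre of its underside. Either end may go in first. Pressed hard on the bed its nose digs in.
- guide: spotting guide, fixed to the bench: flat metal bed 8 thick, top face 11 above the bench, own x -66 to +95, 96 wide (own y), with a tongue 34 wide out to x -95, with two white lipped rails along x forming a slot, an end stop and a hinged bridge. Origin: bench level under the bed's middle. The plate goes in along own +x at the end without the stop, laid first on the tongue.
- slot_mouth (a point): middle of the slot's mouth at bed level: guide x -50, y 0, 11 above the bench. Rails x -50 to +84: inner faces y +-25.9, outer +-33.9, tops 21.6 above the bench; lips reach in to y +-21.9, undersides 18.6 above the bench (slot 51.8 wide, 7.6 high, open between the lips). Flared cheeks, 18.6 tall, x -64 to -48, widen to +-31 inside, +-37 outside. Plate slides with under 2 N.
- stop_zone (a point): on the bed at guide x +22, y 0, 11 above the bench. End stop: steel block 40 wide, 11 high, with thumbscrew (36 above the bench). Its front face is set at some x from +22 to +42; this is not reported: feel (or see) it. Friction holds it: it shifts at about 16 N. A home plate projects 8 to 28 from the mouth; fingers astride the plate meet the cheeks sooner, so push its tail edge the last part.
- bridge_hinge (a point): hinge axis of the bridge, parallel to guide x, at guide x +12, y +41, 28 above the bench. The white bar is 12 wide (x +6 to +18; small teeth to +2), 6 thick, reaches 95 from the axis and has a finger tab at its tip; 50 g, hinge nearly free.
- bridge (a joint): angle of the notched bridge in rad: 0 = folded down (towards -y), its two rubber feet on the plate; grows as it is raised; 1.57 = upright; starts at 1.75 to 1.95, leaning outward (+y) by its own weight; limit 2.0. Pushed past upright towards -y it swings down by itself in about a second. Folded down on an empty slot, its feet bar the plate's way.
- bottle_amber_2: amber reagent bottle with a black cap, 58 across, 110 tall, standing; origin under its middle. Bystander.
- weighing_bottle_1: small clear glass bottle with a knobbed stopper, 39 across, 58 tall, standing; origin under its middle. Bystander.
- petri_dish: flat round glass dish with lid, 89 across, 18 high; origin under its middle. Bystander.

How it is judged (in metres and radians):
On the way:
1. the plate lies in the slot with its leading edge within 2 mm of the stop, while the bridge is still up (horizontal distance between plate and stop_face below 0.0535 m and y of plate in the frame of guide between -0.003 and 0.003 m and z of plate in the frame of guide between 0.009 and 0.0135 m and angle between the x axis of plate and the x axis of guide, either way round below 0.05 rad and angle between plate's own z axis and vertical below 0.05 rad and value of joint bridge above 1 rad), for 0.2 s.
At the end, for the whole second after the job is handed in: the plate lies flat in the slot, coated side up, leading edge within 2 mm of the end stop, the stop within 3 mm of its first setting; the bridge is folded down on the plate (joint below 0.08 rad); all at rest (horizontal distance between plate and stop_face below 0.0535 m and y of plate in the frame of guide between -0.003 and 0.003 m and z of plate in the frame of guide between 0.009 and 0.0135 m and angle between the x axis of plate and the x axis of guide, either way round below 0.05 rad and angle between plate's own z axis and vertical below 0.05 rad and distance of stop_face from where it was at the start of the episode below 0.003 m and value of joint bridge below 0.08 rad and linear speed of plate below 0.01 m/s); the robot touches nothing.
It fails at once if the end stop is shifted more than 3 mm from its setting (distance of stop_face from where it was at the start of the episode above 0.003 m).
It fails at once if the amber bottle is moved more than 15 mm or tipped (distance of bottle_amber_2 from where it was at the start of the episode above 0.015 m or angle between bottle_amber_2's own z axis and vertical above 0.3 rad).
It fails at once if the weighing bottle is moved more than 15 mm or tipped (distance of weighing_bottle_1 from where it was at the start of the episode above 0.015 m or angle between weighing_bottle_1's own z axis and vertical above 0.3 rad).
It fails at once if the dish is moved more than 15 mm or tipped (distance of petri_dish from where it was at the start of the episode above 0.015 m or angle between petri_dish's own z axis and vertical above 0.3 rad).
It also fails if it takes over 64 s, if anything falls off the work surface, if the arm or the gripper's body presses on something with over 40 N, if the wrist force passes 120 N, or if a joint passes its speed limit or range.

ROBOT

A 6-joint arm with a two-finger parallel gripper is mounted at the origin on a cart in front of the work surface, level with it; the furniture and walls round the work are solid. World frame = base frame: x ahead of the robot, y to its left, z up, the work surface at z = 0. Lengths are in mm, angles in rad, forces in N, time in s.
With the tool pointing down it reaches from about 275 to 750 mm from the base axis. Payload 10.2 kg.
Tool frame: the origin (TCP) lies midway between the tips of the shut fingers; the grasp point (between the pads) lies 19 mm behind it; z points along the fingers, y is the line along which they close (so a half turn about z gives the same grasp; the last joint's range is limited). The gripper opens to 85 mm and grips with 20 to 120 N. Pads are 22 mm wide; open, the fingers measure 114 mm over their backs; the gripper's body (76 mm by 85 mm) begins 54 mm behind the grasp point. The pads swing forward as they close: fully open they stand 13 mm farther back than shut.
Start: joints at [-1.533, 0.313, 1.498, -0, 1.331, -0.223], TCP at [135.36, -507.256, 231.294] pointing down, gripper open.
Joint ranges: [-2.94, 2.94], [-0.97, 2.17], [0.19, 2.56], [-1.23, 4.37], [0.02, 3.11], [-2.88, 2.88]. Speed limits (rad/s): [2.39, 2.39, 3.01, 3.14, 3.14, 3.14].

INTERFACE

Orientations are given as a unit quaternion [w, x, y, z].
In Python, from rig import sense, capture, finish_job, find_in, place_of gives the robot as it stands. The module is installed in compiled form; this text tells all that it offers.
- The arm moves only by the shell command python3 -m jog 'ROWS' [FORCE]. ROWS is JSON, a list of rows, each an object of numbers: "tx", "ty", "tz": the shift along the tool's x, y, z in mm; "ax", "ay", "az": the turn, a rotation vector about the tool's x, y, z in rad; "jaw": the closure, from -1 (fully open) to 1 (shut), so that 0 is half open. In form: [{"tx": .., "ty": .., "tz": .., "ax": .., "ay": .., "az": .., "jaw": ..}, ...]. A call has 1 to 5 rows; each row shifts and turns the commanded pose from where the row before left it, along the tool's axes as they then stand; what a row does not reach is not made up. A row lasts 1/8 s, in which the tool goes at most 62.5 mm and 10.7 degrees, less where a joint would pass 70% of its speed; a pose out of reach is approached as far as the arm can. A call with a gripper value outside its range is refused whole. The fingers move at their own pace and stop on an object; FORCE is the grip in N (left out, the last holds). Time passes only in rows, so rows that do not move let the fingers close. It gives the time, the measured TCP pose, the force, the opening and the grip force at its end, in the units of the state.
- sense(): the state, without advancing time (a new reading comes with each control period).
- capture(name): name is "scene" or "top" or "wrist"; returns a dict with "color" (384x512x3 uint8, red, green, blue), "depth" (384x512 float32, mm along the optical axis (not along the pixel's ray), 0 where there is no reading), "fx", "fy", "cx", "cy" (pixels), "k1" (the pictures are not rectified: a ray, as slopes to the right and down, at radius r is drawn at 1 + k1 r^2 times it, then the intrinsics apply), "camera_from_world" (4x4, takes a point from world to camera coordinates); the wrist camera has in their place "mount" (4x4, takes a point from camera to tool coordinates, whose origin is the TCP and whose axes are the flange's). Camera axes: x right, y up, looking along -z (the intrinsics and any distortion apply to the point x, -y, -z); pixel columns grow to the right and rows downward; lengths in mm; the calibration is good to about 2 mm. A picture is of the moment at which its call begins: read the wrist's pose just before it.
- finish_job(): hands the job in; it is judged then, once.
Trained networks look in the newest picture that a camera, given by its name, has taken for a name from the list of things; names that differ only in an ending like _2 or _b are one class to them, and where a whole thing is asked for, a point or a joint stands for the part that bears it (a point fixed in the world has none). Each returns a list of dicts, best first, with "conf" (0 to 1); they miss things now and then, are a little off and sometimes report something else, mostly with a low value. They report only what shows in the picture. A call takes as long as a camera call.
- find_in(query, camera): "centre" ([column, row] in pixels, amid what is visible of it).
- place_of(query, camera): "centre" ([column, row] in pixels: a listed point, or the origin of a listed thing).
The state is a dict: "time_s": time; "joints": joint angles; "dq": joint speeds; "tau": joint torques, N m; "eef_pos": TCP position; "ee_rot": TCP orientation; "force": force on the tool from outside, world axes, zero at the start; "wrist_torque": the same for the moment, N m; "grip_width": opening from 0.0 (shut) to 1.0 (fully open); "grip_force": force on a finger pad.
Only numpy, scipy, OpenCV 4.12 (cv2) and the standard library are available. Lean on these libraries where they do the work, as an engineer would, in place of code of your own. Each camera call takes 0.05 s, during which the arm holds its last target. There are 200 camera calls.

## Working session

There is one attempt and no reset: what is moved stays moved. The work goes in short steps, Python scripts to look and compute and a shell command to move; the robot and the scene stay as the last step left them, time stands still between calls to the robot, and variables do not carry over. Pictures are saved under pics/ and viewed, at most 10 in all, crops included, and the job is handed in when it is done.

```bash
mkdir -p pics; cat > h.py <<'E'
import numpy as np, cv2
from rig import sense, capture, finish_job, find_in, place_of
from scipy.spatial.transform import Rotation as R
def T_tool():
    s=sense(); T=np.eye(4); q=s["ee_rot"]; T[:3,:3]=R.from_quat([q[1],q[2],q[3],q[0]]).as_matrix(); T[:3,3]=s["eef_pos"]; return T
def cap(name):
    T=T_tool(); c=capture(name)
    c["wfc"]=T@np.array(c["mount"]) if name=="wrist" else np.linalg.inv(np.array(c["camera_from_world"]))
    return c
def rays(c,uv):
    uv=np.atleast_2d(np.array(uv,float))
    K=np.array([[c["fx"],0,c["cx"]],[0,c["fy"],c["cy"]],[0,0,1]])
    # fixed-point inversion of distortion
    d=np.c_[(uv[:,0]-c["cx"])/c["fx"],(uv[:,1]-c["cy"])/c["fy"]]; s=d.copy()
    for _ in range(20): s=d/(1+c["k1"]*(s**2).sum(1,keepdims=True))
    return np.c_[s[:,0],-s[:,1],-np.ones(len(s))]
def atz(c,uv,z):
    r=rays(c,uv)@c["wfc"][:3,:3].T; o=c["wfc"][:3,3]
    return o+r*((z-o[2])/r[:,2])[:,None]
def atdepth(c,uv):
    uv=np.atleast_2d(np.array(uv,float)); r=rays(c,uv)
    d=np.array([c["depth"][int(round(v)),int(round(u))] for u,v in uv])
    return (r*d[:,None])@c["wfc"][:3,:3].T+c["wfc"][:3,3]
def save(c,fn,s=1.5): cv2.imwrite("pics/"+fn,cv2.resize(c["color"][:,:,::-1],None,fx=s,fy=s))
E
python3 - <<'E'
from h import *
np.set_printoptions(precision=1,suppress=True)
for n in ["top","scene"]:
    c=cap(n); save(c,n+"1.png")
    print(n,c["wfc"],c["fx"])
    for q,z in [("plate",10),("guide",0),("slot_mouth",11),("stop_zone",11),("bridge_hinge",28),("bottle_amber_2",0),("weighing_bottle_1",0),("petri_dish",0)]:
        for r in place_of(q,n)[:2]: print(q,r["conf"],r["centre"],atz(c,r["centre"],z)[0])
print(sense())
E
```

```text
top [[  -0.     1.    -0.2  387.1]
 [  -1.    -0.     0.    39.7]
 [   0.     0.2    1.  1258.9]
 [   0.     0.     0.     1. ]] 449.4821469880903
plate 0.77 [352.4, 211.3] [ 505.1 -232.2   10. ]
guide 0.55 [240.1, 203.8] [533.2  82.    0. ]
slot_mouth 0.55 [236.4, 217.9] [492.7  92.4  11. ]
stop_zone 0.86 [241.1, 195.0] [556.6  78.5  11. ]
stop_zone 0.34 [355.2, 210.4] [ 507.4 -240.    11. ]
bridge_hinge 0.71 [223.8, 197.6] [547.9 125.8  28. ]
bottle_amber_2 0.84 [337.0, 142.9] [ 705.  -199.8    0. ]
weighing_bottle_1 0.75 [316.8, 160.2] [ 654.9 -139.3    0. ]
petri_dish 0.69 [149.8, 234.6] [451.  335.3   0. ]
scene [[ -0.9   0.3  -0.3 230. ]
 [ -0.4  -0.7   0.6 722.3]
 [  0.    0.7   0.7 909.4]
 [  0.    0.    0.    1. ]] 435.6736821185232
plate 0.77 [303.0, 146.7] [ 503.4 -241.3   10. ]
guide 0.65 [245.2, 221.5] [536.6  88.3   0. ]
slot_mouth 0.6 [259.8, 228.3] [489.7  98.9  11. ]
stop_zone 0.86 [235.9, 217.9] [559.9  96.3  11. ]
bridge_hinge 0.69 [304.7, 148.5] [ 490.5 -216.9   28. ]
bridge_hinge 0.59 [231.9, 220.8] [558.5 121.   28. ]
weighing_bottle_1 0.59 [247.9, 155.0] [ 641.7 -142.5    0. ]
petri_dish 0.56 [238.8, 311.1] [437.7 320.4   0. ]
{'time_s': 0.9, 'joints': array([-1.5,  0.3,  1.5,  0. ,  1.3, -0.2]), 'dq': array([ 0.,  0., -0.,  0., -0., -0.]), 'tau': array([ -0. , -41.2, -26. ,  -0. ,   0. ,   0. ]), 'eef_pos': array([ 135.4, -507.3,  231.3]), 'ee_rot': array([0. , 1. , 0.1, 0. ]), 'force': array([ 0.5, -0.2, -1.2]), 'wrist_torque': array([0., 0., 0.]), 'grip_force': 0.0, 'grip_width': 1.0012832004269572}
```

View pictures.

```bash
python3 - <<'E'
import cv2
t=cv2.imread("pics/top1.png"); t=cv2.resize(t,None,fx=2/3,fy=2/3,interpolation=cv2.INTER_AREA)
cv2.imwrite("pics/t2.png",cv2.resize(t[120:270,190:410],None,fx=3.6,fy=3.6,interpolation=cv2.INTER_CUBIC))
E
```

```text
(no output)
```

View pics/t2.png

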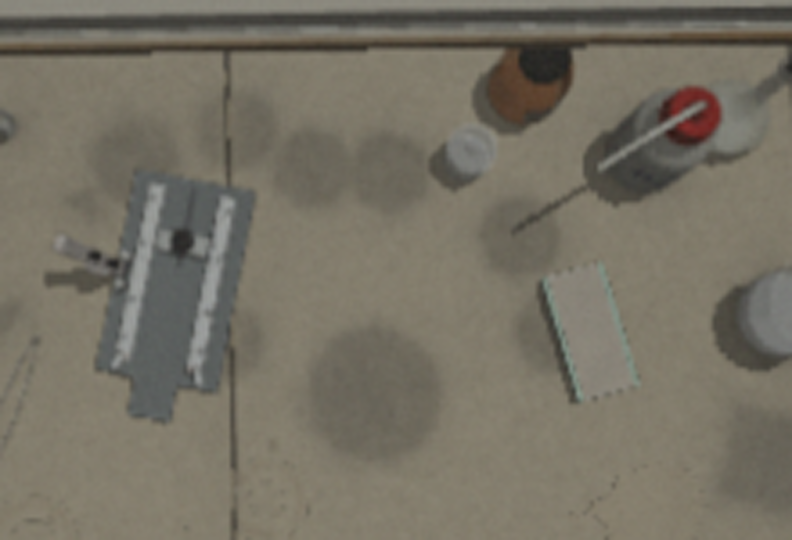

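View pics/scene1.png

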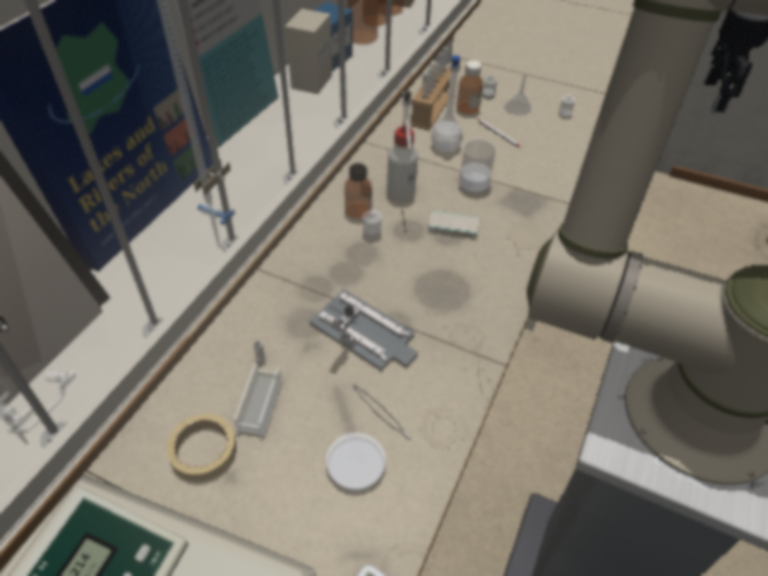

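```bash
cat >> h.py <<'E'
def go(target,yaw=None):
    """print tool-frame shift to target (world) and az"""
    T=T_tool(); d=T[:3,:3].T@(np.array(target,float)-T[:3,3]); a=np.arctan2(T[1,0],T[0,0])
    print("pos",T[:3,3].round(1),"yaw",round(a,4),"zaxis",T[:3,2].round(4),"t",sense()["time_s"],"shift",d.round(2), "az", None if yaw is None else round(-(yaw-a),4))
E
python3 - <<'E'
from h import *
np.set_printoptions(precision=2,suppress=True)
c=cap("wrist"); print(np.array(c["mount"]),c["fx"],c["cx"],c["cy"],c["k1"])
go([440,-250,250],0.28)
E
```

```text
[[   0.      0.95    0.3    74.55]
 [   1.     -0.     -0.      0.29]
 [  -0.      0.3    -0.95 -140.83]
 [   0.      0.      0.      1.  ]] 327.6164417563917 249.77100029804245 195.45489878858382 0.0016616249049938119
pos [ 135.4 -507.3  231.3] yaw 0.2608 zaxis [-0. -0. -1.] t 0.95 shift [ 360.68 -170.02  -18.71] az -0.0192
```

```bash
python3 -m jog '[{"tx":40,"ty":-15,"jaw":-1},{"tx":50,"ty":-19},{"tx":52,"ty":-19},{"tx":52,"ty":-19},{"tx":52,"ty":-19}]' && python3 -m jog '[{"tx":52,"ty":-19},{"tx":52,"ty":-19,"tz":10},{"tx":52,"ty":-19,"tz":20},{"tx":50,"ty":-19,"tz":20},{}]'; python3 - <<'E'
from h import *
np.set_printoptions(precision=1,suppress=True)
c=cap("wrist"); save(c,"w1.png")
for q,z in [("plate",10)]:
    for r in place_of(q,"wrist")[:2]: print(q,r["conf"],r["centre"],atz(c,r["centre"],z)[0])
np.savez("w1.npz",**c)
go([530,-228,180],0.28)
E
```

```text
pos [ 135.4 -507.3  231.3] yaw 0.2608 zaxis [-0. -0. -1.] t 1.05 shift [ 453.3 -168.1   51.3] az -0.0192schema error: expected keys tx, ty, tz, ax, ay, az, jaw
```

View pics/w1.png

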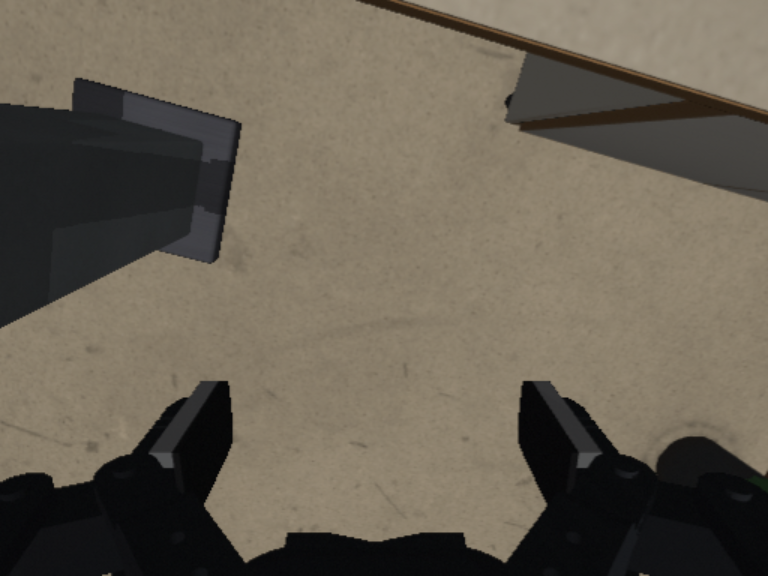

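The view shows floor only (the move was refused: every key is needed); finger tips at about (215,380) and (535,380).

```bash
python3 -m jog '[{"tx":40,"ty":-15,"tz":0,"ax":0,"ay":0,"az":0,"jaw":-1},{"tx":50,"ty":-19,"tz":0,"ax":0,"ay":0,"az":0,"jaw":-1},{"tx":52,"ty":-19,"tz":0,"ax":0,"ay":0,"az":0,"jaw":-1},{"tx":52,"ty":-19,"tz":0,"ax":0,"ay":0,"az":0,"jaw":-1},{"tx":52,"ty":-19,"tz":0,"ax":0,"ay":0,"az":0,"jaw":-1}]' && python3 -m jog '[{"tx":52,"ty":-19,"tz":0,"ax":0,"ay":0,"az":0,"jaw":-1},{"tx":52,"ty":-19,"tz":10,"ax":0,"ay":0,"az":0,"jaw":-1},{"tx":52,"ty":-19,"tz":20,"ax":0,"ay":0,"az":0,"jaw":-1},{"tx":50,"ty":-19,"tz":20,"ax":0,"ay":0,"az":-0.02,"jaw":-1},{"tx":0,"ty":0,"tz":0,"ax":0,"ay":0,"az":0,"jaw":-1}]'; python3 - <<'E'
from h import *
np.set_printoptions(precision=1,suppress=True)
c=cap("wrist"); save(c,"w2.png")
for q,z in [("plate",10)]:
    for r in place_of(q,"wrist")[:2]: print(q,r["conf"],r["centre"],atz(c,r["centre"],z)[0])
np.savez("w2.npz",**c)
go([530,-228,180],0.28)
E
```

```text
time_s: 1.68
eef_pos: [350.9, -354.7, 231.5]
ee_rot: [0.0, 0.992, 0.13, 0.0]
force: [0.1, -1.1, -0.8]
grip_width: 0.999
grip_force: 0.0
time_s: 2.3
eef_pos: [530.3, -226.7, 179.3]
ee_rot: [-0.001, 0.99, 0.142, -0.001]
force: [-0.4, -0.6, -0.1]
grip_width: 1.001
grip_force: 0.0
plate 0.73 [250.0, 200.4] [ 504.2 -234.4   10. ]
pos [ 529.  -229.3  181.2] yaw 0.2815 zaxis [-0. -0. -1.] t 2.4 shift [ 1.3 -1.   1.2] az 0.0015
```

View pics/w2.png

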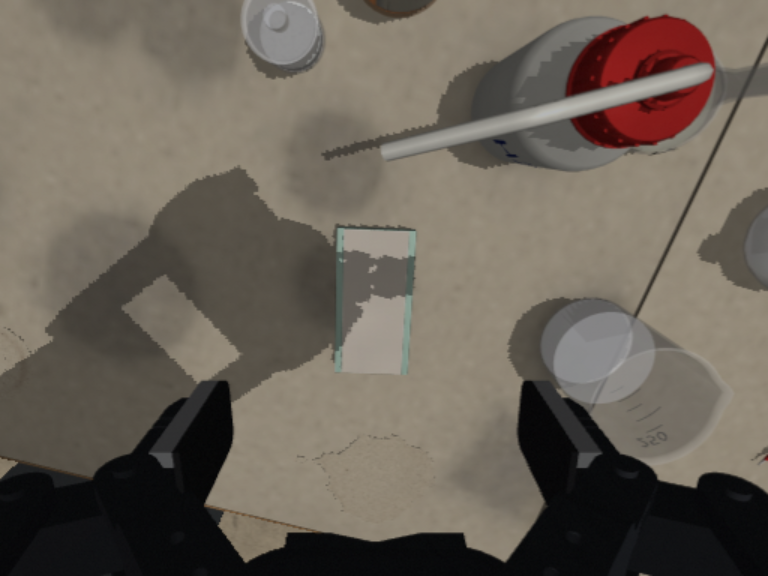

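The plate's corners show at (337,227), (416,229), (408,375), (334,373) in the 1.5x picture, between the fingers; beaker to its right, wash-bottle nozzle beyond.

```bash
python3 - <<'E'
from h import *
np.set_printoptions(precision=1,suppress=True)
c={k:v for k,v in np.load("w2.npz").items()}
p=np.array([[337,227.5],[415.5,229],[408.5,375],[334.5,373]])/1.5
P=atz(c,p,16)[:,:2]; print(P, [np.linalg.norm(P[i]-P[(i+1)%4]) for i in range(4)])
print(atdepth(c,[[250,180],[250,220],[258,102]]))
m=P.mean(0); f=(P[0]+P[1]-P[2]-P[3]); a=np.arctan2(f[1],f[0]); print(m,a)
# refine with mask of depth: height 8..20 near plate
d=c["depth"]; vv,uu=np.mgrid[140:260:1,210:290:1]; W=atdepth(c,np.c_[uu.ravel(),vv.ravel()])
s=W[(W[:,2]>8)&(W[:,2]<24)]; print(len(s),s.mean(0),cv2.minAreaRect(s[:,:2].astype(np.float32)))
u=np.array([np.cos(a),np.sin(a)]); g=m-30*u; print(g)
go([g[0],g[1],60],a)
E
```

```text
[[ 545.4 -197.7]
 [ 558.2 -244.9]
 [ 461.2 -270.9]
 [ 448.3 -222. ]] [np.float64(48.86788075558972), np.float64(100.48726874912329), np.float64(50.57840067667229), np.float64(100.01417666431983)]
[[ 525.7 -228.1   15.7]
 [ 486.2 -239.7   15.5]
 [ 599.7 -210.2  177.2]]
[ 503.3 -233.9] 0.2540050932445337
4917 [ 505.7 -232.5   14.7] ((502.7774658203125, -233.24940490722656), (100.52719116210938, 50.036922454833984), 14.208328247070312)
[ 474.2 -241.4]
pos [ 529.  -229.3  181.2] yaw 0.2815 zaxis [-0. -0. -1.] t 2.4 shift [-55.9  -3.5 121.2] az 0.0275
```

```bash
python3 -m jog '[{"tx":-28,"ty":-2,"tz":20,"ax":0,"ay":0,"az":0.03,"jaw":-0.4},{"tx":-28,"ty":-1.5,"tz":40,"ax":0,"ay":0,"az":0,"jaw":-0.4},{"tx":0,"ty":0,"tz":50,"ax":0,"ay":0,"az":0,"jaw":-0.4},{"tx":0,"ty":0,"tz":25,"ax":0,"ay":0,"az":0,"jaw":-0.4},{"tx":0,"ty":0,"tz":0,"ax":0,"ay":0,"az":0,"jaw":-0.4}]' 60; python3 - <<'E'
from h import *
c=cap("wrist"); save(c,"w3.png"); np.savez("w3.npz",**c)
go([473.9,-241.0,3],0.25)
E
```

```text
time_s: 3.02
eef_pos: [472.9, -241.2, 45.8]
ee_rot: [-0.001, 0.992, 0.124, -0.001]
force: [0.6, -0.4, 0.6]
grip_width: 0.702
grip_force: 0.0
pos [ 473.8 -241.7   47.1] yaw 0.2494 zaxis [ 4.e-04 -4.e-04 -1.e+00] t 3.075 shift [ 0.28 -0.62 44.09] az -0.0006
```

View pics/w3.png

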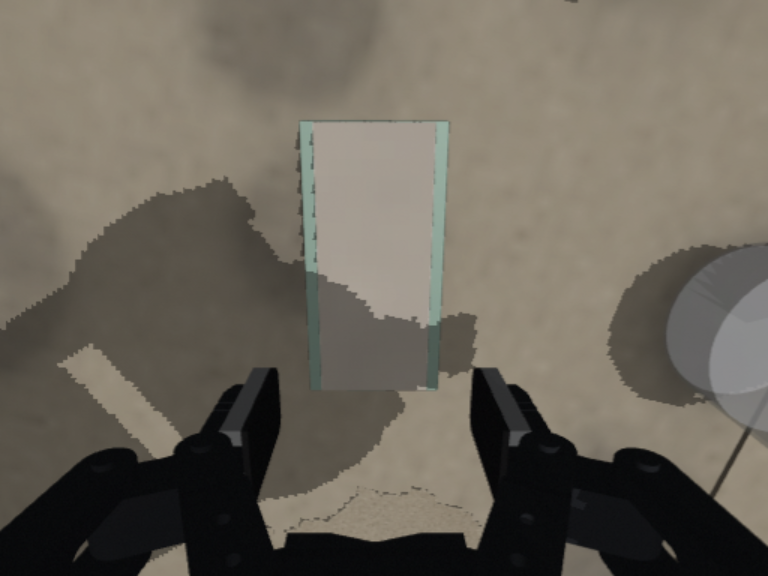

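Plate lies squarely and centred between the fingers (far edge row 121, near edge row 389, centre column 375). Descend and grip.

```bash
python3 - <<'E'
from h import *
np.set_printoptions(precision=1,suppress=True)
c={k:v for k,v in np.load("w3.npz").items()}
P=atz(c,np.array([[301,121],[448,121],[438,389],[310,389]])/1.5,16); T=T_tool(); print((P-T[:3,3])@T[:3,:3])
E
python3 -m jog '[{"tx":0,"ty":0,"tz":15,"ax":0,"ay":0,"az":0,"jaw":-0.4},{"tx":0,"ty":0,"tz":15,"ax":0,"ay":0,"az":0,"jaw":-0.4},{"tx":0,"ty":0,"tz":10,"ax":0,"ay":0,"az":0,"jaw":-0.4},{"tx":0,"ty":0,"tz":4,"ax":0,"ay":0,"az":0,"jaw":-0.4},{"tx":0,"ty":0,"tz":0,"ax":0,"ay":0,"az":0,"jaw":-0.4}]'
python3 -m jog '[{"tx":0,"ty":0,"tz":0,"ax":0,"ay":0,"az":0,"jaw":0.1},{"tx":0,"ty":0,"tz":0,"ax":0,"ay":0,"az":0,"jaw":0.3},{"tx":0,"ty":0,"tz":0,"ax":0,"ay":0,"az":0,"jaw":0.5},{"tx":0,"ty":0,"tz":0,"ax":0,"ay":0,"az":0,"jaw":0.5},{"tx":0,"ty":0,"tz":0,"ax":0,"ay":0,"az":0,"jaw":0.5}]' 60
```

```text
[[ 79.9 -24.4  31.1]
 [ 79.9  23.7  31.1]
 [-18.   24.2  31.1]
 [-18.1 -25.3  31.1]]
time_s: 3.7
eef_pos: [474.1, -240.7, 2.2]
ee_rot: [-0.0, 0.992, 0.125, -0.0]
force: [-0.5, 0.6, 0.1]
grip_width: 0.698
grip_force: 0.0
time_s: 4.32
eef_pos: [474.4, -241.0, 3.0]
ee_rot: [0.0, 0.992, 0.125, 0.0]
force: [-1.5, 1.8, 6.2]
grip_width: 0.565
grip_force: 62.3
```

```bash
python3 -m jog '[{"tx":0,"ty":0,"tz":-20,"ax":0,"ay":0,"az":0,"jaw":0.5},{"tx":0,"ty":0,"tz":-50,"ax":0,"ay":0,"az":0,"jaw":0.5},{"tx":0,"ty":-45,"tz":-40,"ax":0,"ay":0,"az":0,"jaw":0.5},{"tx":0,"ty":-50,"tz":-35,"ax":0,"ay":0,"az":0,"jaw":0.5},{"tx":0,"ty":-50,"tz":-35,"ax":0,"ay":0,"az":0.1,"jaw":0.5}]' && python3 -m jog '[{"tx":30,"ty":-30,"tz":-17,"ax":0,"ay":0,"az":0.1,"jaw":0.5},{"tx":45,"ty":0,"tz":0,"ax":0,"ay":0,"az":0.1,"jaw":0.5},{"tx":45,"ty":0,"tz":0,"ax":0,"ay":0,"az":0.115,"jaw":0.5},{"tx":0,"ty":0,"tz":0,"ax":0,"ay":0,"az":0,"jaw":0.5},{"tx":0,"ty":0,"tz":0,"ax":0,"ay":0,"az":0,"jaw":0.5}]'; python3 - <<'E'
from h import *
np.set_printoptions(precision=1,suppress=True)
c=cap("wrist"); save(c,"w4.png"); np.savez("w4.npz",**c)
for q,z in [("guide",0),("slot_mouth",11),("stop_zone",11),("bridge_hinge",28)]:
    for r in place_of(q,"wrist")[:2]: print(q,r["conf"],r["centre"],atz(c,r["centre"],z)[0])
go([560,-40,200],-.165)
E
```

```text
time_s: 4.95
eef_pos: [437.4, -98.8, 183.4]
ee_rot: [0.0, 0.997, 0.074, 0.0]
force: [1.1, -0.1, -0.6]
grip_width: 0.564
grip_force: 62.2
time_s: 5.58
eef_pos: [552.5, -65.9, 199.0]
ee_rot: [-0.0, 0.997, -0.082, -0.001]
force: [0.3, 0.9, -0.6]
grip_width: 0.562
grip_force: 62.2
guide 0.64 [112.4, 207.1] [533.1  89.3   0. ]
guide 0.6 [311.0, 65.6] [ 641.9 -141.4    0. ]
stop_zone 0.68 [109.3, 188.9] [556.1  81.3  11. ]
bridge_hinge 0.65 [61.2, 201.1] [555.2 124.2  28. ]
pos [552.7 -66.1 199.7] yaw -0.1643 zaxis [ 0. -0. -1.] t 5.825 shift [  3.  -26.9  -0.3] az 0.0007
```

View pics/w4.png

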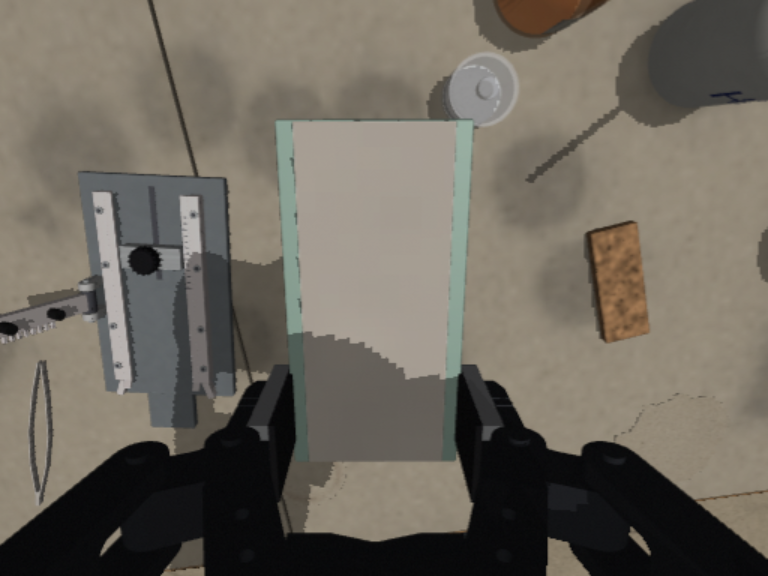

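Guide clear at left: bed corners about (79,172), (227,179), (234,395), (107,390), tongue end (151,426)-(195,427), stop at row ~270, bridge leaning left; plate held squarely. Crop for precise corners.

```bash
python3 - <<'E'
from h import *
c={k:v for k,v in np.load("w4.npz").items()}
I=c["color"][105:295,35:175,::-1]
I=cv2.convertScaleAbs(I,alpha=1.5)
cv2.imwrite("pics/w4c.png",cv2.resize(I,None,fx=3.1,fy=3.1,interpolation=cv2.INTER_CUBIC))
E
```

```text
(no output)
```

View pics/w4c.png

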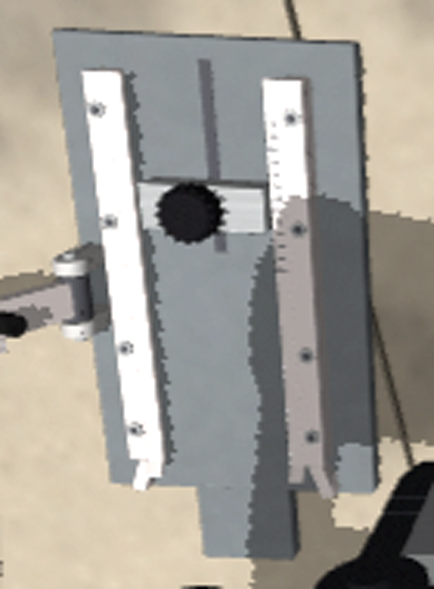

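```bash
python3 - <<'E'
from h import *
np.set_printoptions(precision=1,suppress=True)
c={k:v for k,v in np.load("w4.npz").items()}
D=[(54,30,95,48,11),(353,42,95,-48,11),(371,492,-66,-48,11),(110,484,-66,48,11),(205,556,-95,17,11),(291,558,-95,-17,11),
(82,71,84,33.9,21.6),(121,70,84,21.9,21.6),(263,80,84,-21.9,21.6),(302,80,84,-33.9,21.6)]
D=np.array(D,float)
uv=lambda p:(np.array(p)/3.1+[35,105]-0.34)
W=np.array([atz(c,uv(d[:2]),d[4])[0,:2] for d in D]); G=D[:,2:4]
w=W-W.mean(0); g=G-G.mean(0); a=np.arctan2((g[:,0]*w[:,1]-g[:,1]*w[:,0]).sum(),(g*w).sum())
Rm=np.array([[np.cos(a),-np.sin(a)],[np.sin(a),np.cos(a)]]); t=W.mean(0)-Rm@G.mean(0)
print("guide",t,a); print(W-(G@Rm.T+t))
for p,z in [((140,233),22),((268,233),22),((150,185),22),((266,187),22),((78,293),36),((155,300),21.6)]:
    print(p,Rm.T@(atz(c,uv(p),z)[0,:2]-t))
# held plate relative to tool at its real height
T=T_tool()
for z in (16+196.5,):
    P=atz(c,np.array([[276,120],[473,120],[455,461],[300,461]])/1.5,z); print((P-T[:3,3])@T[:3,:3])
for gx in (-130,-80): 
    X=Rm@np.array([gx,0])+t; go([X[0],X[1],60],a)
E
```

```text
guide [536.6  88.5] -0.21155370273489246
[[-1.3 -1. ]
 [ 0.   1.1]
 [ 1.8  1.1]
 [ 0.1 -0.6]
 [ 0.7 -1.4]
 [ 1.8  0.7]
 [-1.1 -0.1]
 [-0.3 -0.3]
 [-1.1  0.3]
 [-0.5  0.1]]
(140, 233) [32.1 21. ]
(268, 233) [ 34.1 -20.2]
(150, 185) [48.1 16.2]
(266, 187) [ 49.2 -20.6]
(78, 293) [15.5 35.2]
(155, 300) [ 9.2 18.7]
[[ 79.3 -23.6 -12.8]
 [ 79.4  24.5 -12.8]
 [-18.3  25.  -12.8]
 [-18.3 -22.  -12.8]]
pos [552.7 -66.1 199.7] yaw -0.1643 zaxis [ 0. -0. -1.] t 5.825 shift [-171.1 -156.   139.6] az 0.0472
pos [552.7 -66.1 199.7] yaw -0.1643 zaxis [ 0. -0. -1.] t 5.825 shift [-121.1 -153.7  139.6] az 0.0472
```

```bash
python3 -m jog '[{"tx":-39,"ty":-31,"tz":0,"ax":0,"ay":0,"az":0,"jaw":0.5},{"tx":-39,"ty":-31,"tz":20,"ax":0,"ay":0,"az":0.047,"jaw":0.5},{"tx":-39,"ty":-30,"tz":40,"ax":0,"ay":0,"az":0,"jaw":0.5},{"tx":-39,"ty":-29,"tz":40,"ax":0,"ay":0,"az":0,"jaw":0.5},{"tx":-39,"ty":-29,"tz":40,"ax":0,"ay":0,"az":0,"jaw":0.5}]' && python3 -m jog '[{"tx":0,"ty":0,"tz":20,"ax":0,"ay":0,"az":0,"jaw":0.5},{"tx":0,"ty":0,"tz":15,"ax":0,"ay":0,"az":0,"jaw":0.5},{"tx":0,"ty":0,"tz":0,"ax":0,"ay":0,"az":0,"jaw":0.5},{"tx":0,"ty":0,"tz":0,"ax":0,"ay":0,"az":0,"jaw":0.5}]'; python3 - <<'E'
from h import *
np.set_printoptions(precision=1,suppress=True)
go([385.1,121,4.7],-0.2116)
c=cap("wrist"); save(c,"w5.png",1.56); np.savez("w5.npz",**c)
E
```

```text
time_s: 6.45
eef_pos: [390.1, 118.3, 59.9]
ee_rot: [-0.0, 0.994, -0.106, 0.001]
force: [1.5, 1.0, -0.8]
grip_width: 0.564
grip_force: 62.3
time_s: 6.95
eef_pos: [391.7, 117.3, 26.1]
ee_rot: [-0.0, 0.994, -0.106, 0.001]
force: [0.8, 0.2, -0.5]
grip_width: 0.566
grip_force: 62.2
pos [391.7 117.3  26.1] yaw -0.2114 zaxis [ 0.  0. -1.] t 6.95 shift [-7.2 -2.2 21.4] az 0.0002
```

View pics/w5.png

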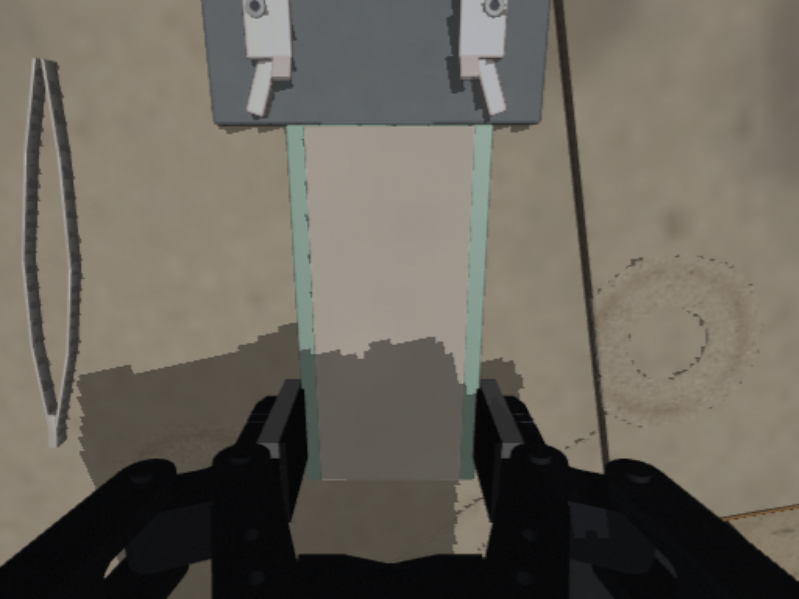

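Plate held straight ahead of the guide; bed front corners at (216,124) and (541,124), rail ends at (246/291,57) and (460/504,57).

```bash
cat > fit.py <<'E'
from h import *
np.set_printoptions(precision=2,suppress=True)
c={k:v for k,v in np.load("w5.npz").items()}
D=np.array([(215.5,123.5,-66,48,11),(541.5,123.5,-66,-48,11),(246,57,-50,33.9,21.6),(290.5,57,-50,21.9,21.6),(460,57,-50,-21.9,21.6),(504,57,-50,-33.9,21.6)])
uv=lambda p:(np.array(p)+.5)/1.56-.5
T=T_tool()
L=np.array([((atz(c,uv(d[:2]),d[4])[0]-T[:3,3])@T[:3,:3])[:2] for d in D])*[1,-1]; G=D[:,2:4]
# tool frame (x, -y) -> guide
w=L-L.mean(0); g=G-G.mean(0); a=np.arctan2((g[:,0]*w[:,1]-g[:,1]*w[:,0]).sum(),(g*w).sum())
Rm=np.array([[np.cos(a),-np.sin(a)],[np.sin(a),np.cos(a)]]); t=L.mean(0)-Rm@G.mean(0)
print("guide yaw rel tool",a,"tool in guide",-Rm.T@t); print(L-(G@Rm.T+t))
for p in [(202,1),(551,1)]: print(((atz(c,uv(p),11)[0]-T[:3,3])@T[:3,:3])[:2]*[1,-1]@Rm-Rm.T@t)
for z in (10+23.1+6,): print((atz(c,uv(np.array([(287.5,125),(492,125),(473,480),(308,480)])),z)-T[:3,3])@T[:3,:3])
E
python3 fit.py
```

```text
guide yaw rel tool 0.0016277384067394853 tool in guide [-146.92   -2.68]
[[ 0.2  -1.44]
 [ 0.06  0.74]
 [-0.02 -0.3 ]
 [-0.03  0.18]
 [-0.09  0.11]
 [-0.12  0.72]]
[-34.66  47.  ]
[-34.8  -47.13]
[[ 79.59 -23.38 -12.82]
 [ 79.6   24.92 -12.83]
 [-18.55  25.16 -12.97]
 [-18.55 -23.17 -12.96]]
```

```bash
python3 -m jog '[{"tx":0,"ty":-3.3,"tz":10,"ax":0,"ay":0,"az":0,"jaw":0.5},{"tx":0,"ty":0,"tz":7,"ax":0,"ay":0,"az":0,"jaw":0.5},{"tx":0,"ty":0,"tz":3.5,"ax":0,"ay":0,"az":0,"jaw":0.5},{"tx":0,"ty":0,"tz":0,"ax":0,"ay":0,"az":0,"jaw":0.5}]' && python3 -m jog '[{"tx":5,"ty":0,"tz":0.7,"ax":0,"ay":0,"az":0,"jaw":0.5},{"tx":5,"ty":0,"tz":0,"ax":0,"ay":0,"az":0,"jaw":0.5},{"tx":5,"ty":0,"tz":0,"ax":0,"ay":0,"az":0,"jaw":0.5}]'
```

```text
time_s: 7.5
eef_pos: [391.8, 120.6, 4.7]
ee_rot: [0.0, 0.994, -0.105, -0.0]
force: [-0.1, 0.6, 0.4]
grip_width: 0.563
grip_force: 62.3
time_s: 7.88
eef_pos: [407.2, 117.4, 4.3]
ee_rot: [-0.0, 0.994, -0.105, 0.0]
force: [-0.7, -0.7, -0.2]
grip_width: 0.561
grip_force: 62.3
```

```bash
python3 -m jog '[{"tx":4,"ty":0,"tz":0,"ax":0,"ay":0,"az":0,"jaw":0.5},{"tx":4,"ty":0,"tz":0,"ax":0,"ay":0,"az":0,"jaw":0.5},{"tx":0,"ty":0,"tz":0,"ax":0,"ay":0,"az":0,"jaw":0.5}]'; python3 - <<'E'
from h import *
for i in range(3):
    c=cap("wrist"); s=sense(); print(s["force"].round(1),s["wrist_torque"].round(2),s["eef_pos"].round(1))
save(c,"w6.png",1.56); np.savez("w6.npz",**c)
E
```

```text
time_s: 8.25
eef_pos: [414.7, 115.8, 4.2]
ee_rot: [-0.0, 0.994, -0.105, 0.0]
force: [-1.0, -0.2, -0.9]
grip_width: 0.559
grip_force: 62.3
[-0.6 -1.2 -0.6] [ 0.    0.04 -0.01] [414.4 115.8   4.2]
[-0.3  0.1 -0.3] [-0.04  0.07 -0.01] [414.3 115.9   4.2]
[-0.5  0.1 -0.7] [ 0.04  0.04 -0.02] [414.3 115.9   4.2]
```

View pics/w6.png

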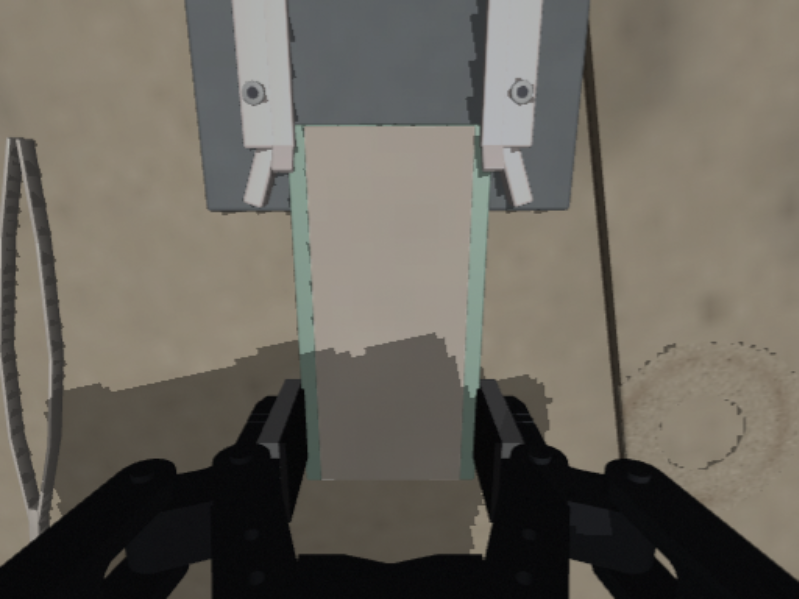

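The nose is under the lips, rails (col 293 / 484) symmetric about the plate. Go on.

```bash
python3 -m jog '[{"tx":6,"ty":0,"tz":-0.3,"ax":0,"ay":0,"az":0,"jaw":0.5},{"tx":8,"ty":0,"tz":0,"ax":0,"ay":0,"az":0,"jaw":0.5},{"tx":8,"ty":0,"tz":0,"ax":0,"ay":0,"az":0,"jaw":0.5}]' && python3 -m jog '[{"tx":8,"ty":0,"tz":0,"ax":0,"ay":0,"az":0,"jaw":0.5},{"tx":8,"ty":0,"tz":0,"ax":0,"ay":0,"az":0,"jaw":0.5},{"tx":5,"ty":0,"tz":0,"ax":0,"ay":0,"az":0,"jaw":0.5},{"tx":0,"ty":0,"tz":0,"ax":0,"ay":0,"az":0,"jaw":0.5}]'
```

```text
time_s: 8.78
eef_pos: [436.7, 111.1, 4.6]
ee_rot: [-0.0, 0.994, -0.105, 0.0]
force: [-0.3, 0.6, -0.6]
grip_width: 0.558
grip_force: 62.3
time_s: 9.28
eef_pos: [456.7, 106.8, 4.5]
ee_rot: [-0.0, 0.994, -0.105, 0.0]
force: [0.3, 0.7, -0.6]
grip_width: 0.565
grip_force: 62.3
```

```bash
python3 -m jog '[{"tx":0,"ty":0,"tz":0.6,"ax":0,"ay":0,"az":0,"jaw":0.5},{"tx":0,"ty":0,"tz":0,"ax":0,"ay":0,"az":0,"jaw":-0.2},{"tx":0,"ty":0,"tz":0,"ax":0,"ay":0,"az":0,"jaw":-0.4},{"tx":0,"ty":0,"tz":0,"ax":0,"ay":0,"az":0,"jaw":-0.4}]' && python3 -m jog '[{"tx":0,"ty":0,"tz":-20,"ax":0,"ay":0,"az":0,"jaw":-0.4},{"tx":-10,"ty":0,"tz":-25,"ax":0,"ay":0,"az":0,"jaw":-0.4},{"tx":-40,"ty":0,"tz":0,"ax":0,"ay":0,"az":0,"jaw":1},{"tx":0,"ty":0,"tz":0,"ax":0,"ay":0,"az":0,"jaw":1},{"tx":0,"ty":0,"tz":0,"ax":0,"ay":0,"az":0,"jaw":1}]'; python3 - <<'E'
from h import *
go([0,0,0])
c=cap("wrist"); save(c,"w7.png",1.56); np.savez("w7.npz",**c)
E
```

```text
time_s: 9.78
eef_pos: [456.5, 106.9, 4.0]
ee_rot: [-0.0, 0.994, -0.105, 0.0]
force: [0.7, 0.1, 0.6]
grip_width: 0.697
grip_force: 0.0
time_s: 10.4
eef_pos: [408.3, 117.3, 49.1]
ee_rot: [-0.0, 0.994, -0.105, 0.0]
force: [0.5, 0.5, 0.4]
grip_width: 0.06
grip_force: 0.0
pos [408.3 117.3  49.1] yaw -0.2111 zaxis [ 0.001 -0.    -1.   ] t 10.4 shift [-374.71  200.23   48.72] az None
```

View pics/w7.png

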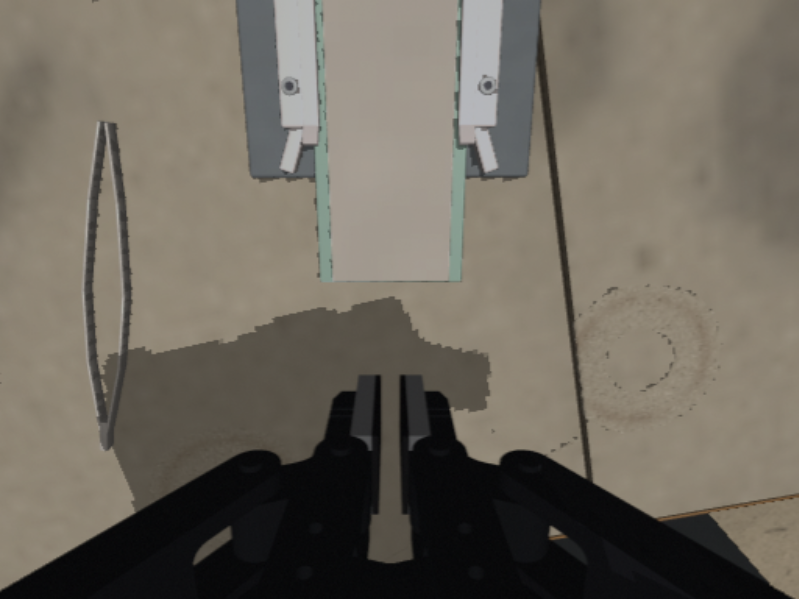

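Plate in the slot, tail edge at row 281 projecting on the tongue, fingers shut behind it. Lower and push the tail.

```bash
python3 - <<'E'
from h import *
np.set_printoptions(precision=1,suppress=True)
c={k:v for k,v in np.load("w7.npz").items()}; T=T_tool()
print((atz(c,(np.array([(320,281),(461.5,281)])+.5)/1.56-.5,17)-T[:3,3])@T[:3,:3])
E
python3 -m jog '[{"tx":0,"ty":0,"tz":20,"ax":0,"ay":0,"az":0,"jaw":1},{"tx":0,"ty":0,"tz":15.6,"ax":0,"ay":0,"az":0,"jaw":1},{"tx":7,"ty":0,"tz":0,"ax":0,"ay":0,"az":0,"jaw":1},{"tx":7,"ty":0,"tz":0,"ax":0,"ay":0,"az":0,"jaw":1},{"tx":0,"ty":0,"tz":0,"ax":0,"ay":0,"az":0,"jaw":1}]'; python3 -m jog '[{"tx":5,"ty":0,"tz":0,"ax":0,"ay":0,"az":0,"jaw":1},{"tx":5,"ty":0,"tz":0,"ax":0,"ay":0,"az":0,"jaw":1}]'
```

```text
[[ 29.7 -23.7  32.1]
 [ 29.8  25.8  32.1]]
time_s: 11.08
eef_pos: [422.4, 114.2, 13.9]
ee_rot: [-0.0, 0.994, -0.106, 0.001]
force: [-0.4, -0.4, 0.4]
grip_width: -0.001
grip_force: 0.0
time_s: 11.32
eef_pos: [431.4, 112.3, 13.5]
ee_rot: [-0.0, 0.994, -0.105, 0.0]
force: [-0.4, 0.4, 0.8]
grip_width: 0.003
grip_force: 0.4
```

```bash
J='"ty":0,"tz":0,"ax":0,"ay":0,"az":0,"jaw":1'; python3 -m jog '[{"tx":4,"ty":0,"tz":0,"ax":0,"ay":0,"az":0,"jaw":1},{"tx":4,"ty":0,"tz":0,"ax":0,"ay":0,"az":0,"jaw":1}]'; python3 -m jog '[{"tx":4,"ty":0,"tz":0,"ax":0,"ay":0,"az":0,"jaw":1},{"tx":4,"ty":0,"tz":0,"ax":0,"ay":0,"az":0,"jaw":1}]';  python3 - <<'E'
from h import *
np.set_printoptions(precision=1,suppress=True)
c=cap("wrist"); save(c,"w8.png",1.56); np.savez("w8.npz",**c); go([0,0,0]); print(sense()["force"])
E
```

```text
time_s: 11.58
eef_pos: [439.1, 110.6, 13.3]
ee_rot: [0.0, 0.994, -0.105, -0.0]
force: [-0.8, -0.2, 0.9]
grip_width: -0.0
grip_force: 0.4
time_s: 11.82
eef_pos: [446.9, 108.9, 13.3]
ee_rot: [-0.0, 0.994, -0.105, -0.0]
force: [-1.1, -0.7, 1.8]
grip_width: -0.001
grip_force: 0.4
pos [447.5 108.8  13.4] yaw -0.2113 zaxis [ 0. -0. -1.] t 11.875 shift [-414.7  200.2   13.1] az None
[ 0.5 -0.1 -0.3]
```

View pics/w8.png

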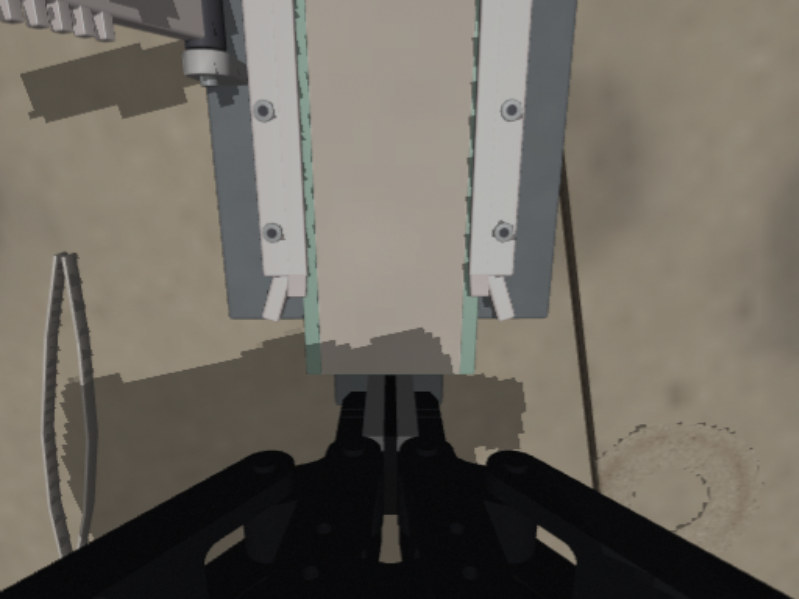

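Fingers touch the tail edge (row 374); bed front edge at row 318. That view took me one over the ten-picture limit, so no more pictures; I go on by numbers and force.

```bash
python3 - <<'E'
from h import *
np.set_printoptions(precision=1,suppress=True)
c={k:v for k,v in np.load("w8.npz").items()}; T=T_tool()
f=lambda p,z:((atz(c,(np.array(p)+.5)/1.56-.5,z)-T[:3,3])@T[:3,:3])
print(f([(307,374),(474,374)],17),f([(230,318),(548,318)],11),f([(264,275),(515,275)],21.6))
E
python3 -m jog '[{"tx":3,"ty":0,"tz":0,"ax":0,"ay":0,"az":0,"jaw":1},{"tx":3,"ty":0,"tz":0,"ax":0,"ay":0,"az":0,"jaw":1}]'; python3 -m jog '[{"tx":3,"ty":0,"tz":0,"ax":0,"ay":0,"az":0,"jaw":1},{"tx":0,"ty":0,"tz":0,"ax":0,"ay":0,"az":0,"jaw":1}]'
```

```text
[[ 10.6 -23.5  -3.6]
 [ 10.6  25.5  -3.6]] [[ 25.9 -46.4   2.4]
 [ 25.9  47.6   2.4]] [[ 41.5 -32.8  -8.2]
 [ 41.6  34.2  -8.2]]
time_s: 12.12
eef_pos: [452.7, 107.7, 13.3]
ee_rot: [-0.0, 0.994, -0.105, -0.0]
force: [-1.0, 0.1, 0.2]
grip_width: 0.002
grip_force: 0.2
time_s: 12.38
eef_pos: [455.8, 107.0, 13.3]
ee_rot: [-0.0, 0.994, -0.105, 0.0]
force: [-0.6, 0.6, 0.2]
grip_width: -0.002
grip_force: 0.0
```

```bash
python3 -m jog '[{"tx":1,"ty":0,"tz":0,"ax":0,"ay":0,"az":0,"jaw":1},{"tx":0,"ty":0,"tz":0,"ax":0,"ay":0,"az":0,"jaw":1}]'|grep -A1 eef; python3 -m jog '[{"tx":1,"ty":0,"tz":0,"ax":0,"ay":0,"az":0,"jaw":1},{"tx":0,"ty":0,"tz":0,"ax":0,"ay":0,"az":0,"jaw":1}]'|grep force; python3 - <<'E'
from h import *
np.set_printoptions(precision=1,suppress=True)
f=[]
for i in range(4): c=cap("wrist"); f.append(sense()["force"])
print(np.mean(f,0)); go([0,0,0])
np.savez("w9.npz",**c)
# stop face via place_of / depth profile along the slot axis in tool frame
T=T_tool(); vv,uu=np.mgrid[0:250:1,235:262:1]
W=(atdepth(c,np.c_[uu.ravel(),vv.ravel()])-T[:3,3])@T[:3,:3]
z=T[2,3]-W[:,2]
for v in range(0,250,6):
    m=vv.ravel()==v; print(v,np.median(W[m,0]).round(1),np.median(z[m]).round(1),c["color"][v,248],end=" | ")
E
```

```text
eef_pos: [456.5, 106.8, 13.3]
ee_rot: [0.0, 0.994, -0.105, 0.0]
force: [-0.2, 0.0, 0.6]
grip_force: 0.0
[-0.4 -0.  -0.2]
pos [457.5 106.6  13.4] yaw -0.2113 zaxis [ 0.  0. -1.] t 13.075 shift [-425.   200.2   13.3] az None
0 108.2 15.8 [158 150 140] | 6 106.3 15.4 [158 150 141] | 12 104.1 16.0 [159 150 141] | 18 102.2 15.6 [160 151 140] | 24 100.1 15.7 [160 151 141] | 30 98.1 15.6 [160 152 141] | 36 95.9 15.9 [160 151 142] | 42 93.8 15.8 [159 151 141] | 48 91.7 15.8 [159 151 140] | 54 89.6 15.7 [157 150 140] | 60 87.4 15.6 [158 151 141] | 66 85.2 16.0 [158 151 141] | 72 83.0 15.6 [158 151 140] | 78 80.8 15.8 [160 151 141] | 84 78.5 15.7 [160 152 142] | 90 76.2 15.7 [160 151 142] | 96 73.9 15.6 [160 151 142] | 102 71.6 15.5 [160 151 142] | 108 69.2 15.5 [159 151 140] | 114 66.8 15.7 [159 151 141] | 120 64.4 15.7 [160 151 141] | 126 62.0 15.8 [160 151 141] | 132 59.5 15.8 [161 153 142] | 138 57.0 15.6 [162 154 143] | 144 54.5 15.5 [163 156 145] | 150 52.0 15.7 [164 156 146] | 156 49.5 16.0 [164 156 146] | 162 46.8 15.6 [162 155 144] | 168 44.2 15.5 [162 154 144] | 174 41.5 15.7 [163 154 144] | 180 38.9 15.8 [161 153 144] | 186 36.2 15.9 [161 152 143] | 192 33.4 15.9 [160 151 141] | 198 30.6 15.7 [159 150 141] | 204 27.8 15.7 [159 150 141] | 210 24.9 15.7 [159 151 141] | 216 22.1 15.8 [96 91 85] | 222 19.2 15.8 [96 92 86] | 228 16.3 15.8 [96 91 85] | 234 13.3 15.8 [95 91 85] | 240 7.2 9.2 [30 32 33] | 246 10.1 21.7 [7 5 8] |
```

```bash
cat > f.py <<'E'
from h import *
f=[];p=[]
for i in range(5): s=sense(); f.append(s["force"]); p.append(s["eef_pos"]); capture("wrist")
f=np.mean(f,0); u=np.array([np.cos(.211),-np.sin(.211)]); p=np.mean(p,0)
print("Fpush",(-f[:2]@u).round(2),"Fz",f[2].round(2),"s",((p[:2]-[447.5,108.8])@u).round(2), "t",sense()["time_s"])
E
python3 -m jog '[{"tx":1,"ty":0,"tz":0,"ax":0,"ay":0,"az":0,"jaw":1},{"tx":0,"ty":0,"tz":0,"ax":0,"ay":0,"az":0,"jaw":1}]'>/dev/null; python3 f.py; python3 -m jog '[{"tx":1,"ty":0,"tz":0,"ax":0,"ay":0,"az":0,"jaw":1},{"tx":0,"ty":0,"tz":0,"ax":0,"ay":0,"az":0,"jaw":1}]'>/dev/null; python3 f.py
```

```text
Fpush -0.03 Fz 0.08 s 11.26 t 13.575
Fpush -0.13 Fz 0.27 s 12.25 t 14.075
```

```bash
python3 -m jog '[{"tx":0.7,"ty":0,"tz":0,"ax":0,"ay":0,"az":0,"jaw":1},{"tx":0,"ty":0,"tz":0,"ax":0,"ay":0,"az":0,"jaw":1}]'>/dev/null; python3 f.py
```

```text
Fpush 0.19 Fz -0.22 s 12.91 t 14.575
```

```bash
sed -i 's/range(5)/range(3)/' f.py; python3 -m jog '[{"tx":0.7,"ty":0,"tz":0,"ax":0,"ay":0,"az":0,"jaw":1},{"tx":0,"ty":0,"tz":0,"ax":0,"ay":0,"az":0,"jaw":1}]'>/dev/null; python3 f.py
```

```text
Fpush 0.02 Fz -0.19 s 13.64 t 14.975
```

```bash
python3 -m jog '[{"tx":0.7,"ty":0,"tz":0,"ax":0,"ay":0,"az":0,"jaw":1},{"tx":0,"ty":0,"tz":0,"ax":0,"ay":0,"az":0,"jaw":1}]'>/dev/null; python3 f.py
```

```text
Fpush 0.67 Fz 0.15 s 14.33 t 15.375
```

```bash
python3 -m jog '[{"tx":0.6,"ty":0,"tz":0,"ax":0,"ay":0,"az":0,"jaw":1},{"tx":0,"ty":0,"tz":0,"ax":0,"ay":0,"az":0,"jaw":1}]'>/dev/null; python3 f.py
```

```text
Fpush 0.64 Fz 0.76 s 14.83 t 15.775
```

```bash
python3 f.py;  python3 -m jog '[{"tx":0.5,"ty":0,"tz":0,"ax":0,"ay":0,"az":0,"jaw":1},{"tx":0,"ty":0,"tz":0,"ax":0,"ay":0,"az":0,"jaw":1}]'>/dev/null; python3 f.py
```

```text
Fpush 0.79 Fz 0.35 s 14.83 t 15.925
Fpush 4.0 Fz 2.28 s 14.97 t 16.325
```

Contact felt: push rose to 4 N and the tool stopped advancing, with the nose at about x +33.8, matching the stop seen at ~33. Back off and go round behind the bridge.

```bash
python3 -m jog '[{"tx":-15,"ty":0,"tz":0,"ax":0,"ay":0,"az":0,"jaw":1},{"tx":-5,"ty":0,"tz":-40,"ax":0,"ay":0,"az":0,"jaw":1},{"tx":0,"ty":-30,"tz":-32,"ax":0,"ay":0,"az":0,"jaw":1},{"tx":0,"ty":-40,"tz":0,"ax":0,"ay":0,"az":0,"jaw":1},{"tx":0,"ty":-40,"tz":0,"ax":0,"ay":0,"az":0,"jaw":1}]'; python3 -m jog '[{"tx":20,"ty":0,"tz":0,"ax":0,"ay":0,"az":0,"jaw":1},{"tx":35,"ty":0,"tz":0,"ax":0,"ay":0,"az":0,"jaw":1},{"tx":35,"ty":0,"tz":0,"ax":0,"ay":0,"az":0,"jaw":1},{"tx":18,"ty":0,"tz":0,"ax":0,"ay":0,"az":0,"jaw":1},{"tx":0,"ty":0,"tz":0,"ax":0,"ay":0,"az":0,"jaw":1}]'; python3 - <<'E'
from h import *
np.set_printoptions(precision=1,suppress=True)
t=np.array([536.6,88.5]);a=-.211;Rm=np.array([[np.cos(a),-np.sin(a)],[np.sin(a),np.cos(a)]])
X=Rm@[12,110]+t; go([X[0],X[1],85],a); print("tool in guide",Rm.T@(T_tool()[:2,3]-t))
c=cap("top"); vv,uu=np.mgrid[170:235,200:260]; W=atdepth(c,np.c_[uu.ravel(),vv.ravel()])
W=W[(W[:,2]>55)&(W[:,2]<130)]; W[:,:2]=(W[:,:2]-t)@Rm
m=(W[:,1]<85)&(abs(W[:,0]-12)<20); print(len(W),m.sum(),W[m][:10])
E
```

```text
time_s: 16.95
eef_pos: [467.2, 218.5, 86.1]
ee_rot: [-0.0, 0.994, -0.106, 0.001]
force: [0.5, 0.2, 0.7]
grip_width: -0.003
grip_force: 0.0
time_s: 17.58
eef_pos: [572.6, 194.2, 85.1]
ee_rot: [-0.0, 0.994, -0.106, 0.001]
force: [-0.2, -0.7, -0.3]
grip_width: -0.001
grip_force: 0.0
pos [572.6 194.2  85.1] yaw -0.2121 zaxis [ 0.  0. -1.] t 17.575 shift [-1.1  0.9  0.1] az -0.0011
tool in guide [ 13.1 110.9]
36 36 [[15.8 58.7 80.8]
 [16.3 56.1 80.7]
 [12.2 63.4 80.3]
 [12.4 60.5 82.7]
 [12.4 57.4 86.9]
 [13.4 55.3 83.2]
 [16.8 55.2 60.8]
 [17.2 52.5 61.2]
 [10.  63.2 77.4]
 [ 9.9 60.  82.3]]
```

```bash
python3 -m jog '[{"tx":0,"ty":14,"tz":0,"ax":0,"ay":0,"az":0,"jaw":1},{"tx":0,"ty":14,"tz":0,"ax":0,"ay":0,"az":0,"jaw":1},{"tx":0,"ty":14,"tz":0,"ax":0,"ay":0,"az":0,"jaw":1},{"tx":0,"ty":14,"tz":0,"ax":0,"ay":0,"az":0,"jaw":1},{"tx":0,"ty":14,"tz":0,"ax":0,"ay":0,"az":0,"jaw":1}]'; python3 -m jog '[{"tx":0,"ty":5,"tz":0,"ax":0,"ay":0,"az":0,"jaw":1},{"tx":0,"ty":0,"tz":0,"ax":0,"ay":0,"az":0,"jaw":1},{"tx":0,"ty":-20,"tz":-5,"ax":0,"ay":0,"az":0,"jaw":1},{"tx":0,"ty":-30,"tz":-10,"ax":0,"ay":0,"az":0,"jaw":1},{"tx":0,"ty":-30,"tz":-30,"ax":0,"ay":0,"az":0,"jaw":1}]';python3 -m jog '[{"tx":-30,"ty":0,"tz":-40,"ax":0,"ay":0,"az":0,"jaw":1},{"tx":-30,"ty":0,"tz":-40,"ax":0,"ay":0,"az":0,"jaw":1},{"tx":-30,"ty":20,"tz":-20,"ax":0,"ay":0,"az":0,"jaw":1},{"tx":0,"ty":30,"tz":0,"ax":0,"ay":0,"az":0,"jaw":1},{"tx":0,"ty":0,"tz":0,"ax":0,"ay":0,"az":0,"jaw":1}]'; python3 - <<'E'
from h import *
np.set_printoptions(precision=1,suppress=True)
t=np.array([536.6,88.5]);a=-.211;Rm=np.array([[np.cos(a),-np.sin(a)],[np.sin(a),np.cos(a)]])
c=cap("wrist"); T=T_tool(); print("tool",Rm.T@(T[:2,3]-t),T[2,3]); np.savez("w10.npz",**c)
vv,uu=np.mgrid[0:384,0:512]; d=c["depth"].ravel(); k=d>0
W=((rays(c,np.c_[uu.ravel(),vv.ravel()])*d[:,None])@c["wfc"][:3,:3].T+c["wfc"][:3,3])[k]; W[:,:2]=(W[:,:2]-t)@Rm
C=c["color"].reshape(-1,3)[k]
for y in range(52,-64,-6):  # height profile across at bridge x
    m=(abs(W[:,0]-12)<4)&(abs(W[:,1]-y)<2)&(W[:,2]<140); print(y,m.sum(),np.median(W[m,2]).round(1) if m.any() else None,end=" | ")
print()
for x in range(-100,60,4):
    m=(abs(W[:,0]-x)<1)&(abs(W[:,1]-10)<6)&(W[:,2]<100); print(x,np.median(W[m,2]).round(1) if m.any() else None,np.median(C[m],0).astype(int) if m.any() else None,end=" | ")
E
```

```text
time_s: 18.25
eef_pos: [556.7, 125.1, 85.4]
ee_rot: [-0.0, 0.994, -0.106, 0.0]
force: [-0.1, 0.6, -1.3]
grip_width: 0.002
grip_force: 0.1
time_s: 18.88
eef_pos: [572.2, 201.8, 129.9]
ee_rot: [0.0, 0.994, -0.105, -0.001]
force: [1.1, 0.2, 0.9]
grip_width: 0.001
grip_force: 0.0
time_s: 19.5
eef_pos: [474.1, 169.8, 231.2]
ee_rot: [-0.0, 0.994, -0.106, 0.001]
force: [0.3, 0.2, -0.3]
grip_width: 0.006
grip_force: 0.0
tool [-78.  67.] 230.85068234129358
52 27 -2.3 | 46 40 27.3 | 40 32 30.1 | 34 33 29.1 | 28 32 29.3 | 22 35 29.3 | 16 33 29.3 | 10 32 29.3 | 4 31 29.5 | -2 31 29.1 | -8 32 29.5 | -14 32 29.5 | -20 33 29.3 | -26 32 29.6 | -32 31 29.5 | -38 34 29.2 | -44 36 30.9 | -50 34 31.1 | -56 0 None | -62 2 -2.2 | 
-100 -2.4 [146 137 121] | -96 8.8 [95 98 99] | -92 9.2 [ 97 102 104] | -88 9.8 [ 97 101 104] | -84 9.4 [ 98 102 104] | -80 9.4 [ 98 102 104] | -76 9.6 [ 98 102 104] | -72 9.6 [ 98 102 104] | -68 9.2 [ 98 102 104] | -64 16.2 [161 152 142] | -60 16.3 [161 152 142] | -56 15.9 [161 152 142] | -52 16.4 [161 152 142] | -48 15.8 [161 152 142] | -44 15.9 [161 154 143] | -40 16.0 [163 154 144] | -36 15.6 [163 155 145] | -32 16.0 [165 157 146] | -28 15.6 [165 157 146] | -24 15.7 [165 157 146] | -20 15.7 [163 155 144] | -16 15.8 [162 154 144] | -12 15.7 [162 153 143] | -8 16.0 [161 153 143] | -4 15.4 [161 153 143] | 0 15.5 [147 140 131] | 4 25.6 [146 139 133] | 8 29.3 [181 182 185] | 12 29.3 [180 182 186] | 16 29.4 [181 182 187] | 20 15.4 [161 153 143] | 24 15.5 [162 153 143] | 28 15.8 [162 154 143] | 32 16.0 [124 118 110] | 36 22.0 [89 90 90] | 40 29.1 [49 49 50] | 44 29.8 [61 62 63] | 48 21.9 [127 129 130] | 52 9.5 [100 104 107] | 56 9.3 [100 105 107] |
```

```bash
python3 - <<'E'
from h import *
t=np.array([536.6,88.5]);a=-.211;Rm=np.array([[np.cos(a),-np.sin(a)],[np.sin(a),np.cos(a)]])
c={k:v for k,v in np.load("w10.npz").items()}
for y in (-14,14):
  for x in np.arange(28,40,.75):
    X=Rm@[x,y]+t; p=np.array([X[0],X[1],17,1]); q=np.linalg.inv(c["wfc"])@p; s=np.array([q[0],-q[1]])/-q[2]; s=s*(1+c["k1"]*(s@s))
    u,v=c["fx"]*s[0]+c["cx"],c["fy"]*s[1]+c["cy"]; print(x,(round(u),round(v)),c["color"][round(v),round(u)],round(atdepth(c,[[u,v]])[0,2],1),end=" | ")
  print()
E
```

```text
28.0 (329, 61) [160 151 142] 15.8 | 28.75 (329, 60) [160 151 142] 17.6 | 29.5 (329, 60) [160 151 142] 17.3 | 30.25 (329, 59) [159 151 141] 16.0 | 31.0 (329, 58) [160 151 142] 16.8 | 31.75 (329, 57) [160 151 142] 15.4 | 32.5 (329, 56) [76 78 74] 14.3 | 33.25 (329, 56) [76 78 74] 14.1 | 34.0 (329, 55) [64 65 65] 20.9 | 34.75 (329, 54) [153 155 155] 20.4 | 35.5 (329, 53) [161 163 162] 21.6 | 36.25 (329, 52) [161 164 164] 21.0 | 37.0 (329, 52) [161 164 164] 20.8 | 37.75 (330, 51) [161 163 163] 21.0 | 38.5 (330, 50) [159 162 162] 21.6 | 39.25 (330, 49) [163 165 165] 20.4 | 
28.0 (301, 61) [162 154 143] 14.3 | 28.75 (301, 61) [162 154 143] 14.0 | 29.5 (301, 60) [163 154 144] 15.0 | 30.25 (301, 59) [163 154 143] 16.0 | 31.0 (301, 58) [162 154 143] 15.9 | 31.75 (301, 57) [162 154 143] 14.7 | 32.5 (301, 56) [72 73 68] 15.7 | 33.25 (301, 56) [72 73 68] 15.5 | 34.0 (301, 55) [82 83 83] 19.9 | 34.75 (301, 54) [160 161 161] 19.6 | 35.5 (301, 53) [166 168 168] 20.9 | 36.25 (301, 52) [166 168 168] 22.2 | 37.0 (301, 52) [166 168 168] 22.0 | 37.75 (301, 51) [166 168 168] 21.2 | 38.5 (302, 50) [166 168 168] 20.7 | 39.25 (302, 49) [166 168 169] 19.3 |
```

```bash
python3 -c "
from rig import *
print(sense()['time_s'],finish_job())"
```

```text
the job is handed in; nothing more can be done
19.55 None
```

The plate is in the slot with its nose against the stop (felt at about 4 N, well under the 16 N that shifts it) and the bridge folded down on it; I kept clear of the bottles and dish, and handed the job in at 19.6 s with no verdict returned, though I viewed 11 pictures against the limit of 10.

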